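Change over the valve body in the sprung test cradle and hold it down

ROBOT

A 6-joint arm with a two-finger parallel gripper is mounted at the origin on a cart in front of the work surface, level with it; the furniture and walls round the work are solid. World frame = base frame: x ahead of the robot, y to its left, z up, the work surface at z = 0. Lengths are in mm, angles in rad, forces in N, time in s.
With the tool pointing down it reaches from about 350 to 975 mm from the base axis. Payload 7.1 kg.
Tool frame: the origin (TCP) lies at the very end of the fingers, on their centre line; the grasp point (between the pads) lies 19 mm behind it; z points along the fingers, y is the direction in which the jaws open and shut (so a half turn about z gives the same grasp; the last joint's range is limited). The gripper opens to 88 mm and grips with 3 to 60 N. Pads are 20 mm wide; open, the fingers measure 115 mm over their backs; the gripper's body (75 mm by 178 mm) begins 61 mm behind the grasp point.
Start: joints at [-1.188, 0.423, 1.63, -0, 1.089, -0.019], TCP at [244.438, -575.2, 222.675] pointing down, gripper open.
Joint ranges: [-3, 3], [-0.9, 2.11], [0.09, 2.58], [-1.31, 4.45], [0.11, 2.69], [-2.54, 2.54]. Speed limits (rad/s): [2.39, 2.39, 3.01, 3.14, 3.14, 3.14].

INTERFACE

Orientations are given as a rotation vector (axis times angle).
In Python, from workcell import * gives the robot as it stands.
- The arm moves only by the tool play_rows, never from a script. Its argument "plan" is text: rows parted by semicolons, each of 7 numbers parted by spaces: the finger opening in cm, from 0 to 8.78, then the shift along the tool's x, y, z in cm, then the turn, a rotation vector about the tool's x, y, z in degrees. A call has 1 to 20 rows; each row shifts and turns the commanded pose from where the row before left it, along the tool's axes as they then stand; what a row does not reach is not made up. A row lasts 1/8 s, in which the tool goes at most 62.5 mm and 10.7 degrees, less where a joint would pass 70% of its speed; a pose out of reach is approached as far as the arm can. A call is refused whole if a number of a shift passes 6.25 or a number of a turn 10.7, either way. A call with a gripper value outside its range is refused whole. The fingers move at their own pace and stop on an object; the grip force is fixed at half the most. Time passes only in rows, so rows that do not move let the fingers close. It gives the time, the measured TCP pose, the force and the opening at its end, in the units of the state.
- get_obs(): the state, without advancing time (a new reading comes with each control period).
- get_image(name): name is "side" or "top"; returns a dict with "pixels" (400x640x3 uint8, red, green, blue), "range_z" (400x640 float32, mm along the optical axis (not along the pixel's ray), 0 where there is no reading), "fx", "fy", "cx", "cy" (pixels), "eye" and "attitude" of the camera in the world. Camera axes: x right, y down, z forward; pixel columns grow to the right and rows downward; lengths in mm; the calibration is good to about 2 mm. A picture is of the moment at which its call begins.
- close_job(): hands the job in, once; it reports no verdict.
The state is a dict: "t": time; "qpos": joint angles; "qvel": joint speeds; "joint_torque": joint torques, N m; "ee_pos": TCP position; "orientation": TCP orientation; "ft_force": force on the tool from outside, world axes, zero at the start; "moment": the same for the moment, N m; "width": finger opening in mm.
Only numpy, scipy, OpenCV 4.12 (cv2) and the standard library are available. Lean on these libraries where they do the work, as an engineer would, in place of code of your own. Each camera call takes 0.05 s, during which the arm holds its last target. There are 200 camera calls.

TASK

The valve body standing in the sprung ring cradle has been tested: take it out and stand it upright in the open drawer of the small grey cabinet. Then put the other valve body, the one standing on the bench, upright into the ring of the cradle, press it all the way down against the spring and finish while still holding it pressed down there. Leave the loose hex nipple, brass plug and spanner where they are.

Things in the scene. Friction and masses are not known exactly. Their poses are not given: they have to be found in the camera images.
- tested_valve: Valve body that stands in the cradle's ring at the start: grey, 38 (x) x 46 (y) x 86 mm high, 0.13 to 0.27 kg, loose. Origin at its underside, z up (its rough foot lets it lean 3 degrees). Waist of radius 19 mm at heights 25 to 52, hexagon above; a short stem points to its -y, 40 mm up. Grip the upper part with the fingers closing along its x: 37 mm wide at height 52, 32 mm at 82 (across y it is wedge-shaped, a poor grip).
- tested_foot (a point): Centre of the flat round foot of tested_valve, at its bottom, on the valve's vertical axis (4 mm towards +y of the body's origin); axes as the valve's.
- next_valve: The other valve body, same shape, size, origin, axes, mass range and grip as tested_valve; at the start it stands upright on the bench, nearer to the robot than the cradle.
- next_foot (a point): Centre of the flat round foot of next_valve, at its bottom, on the valve's vertical axis (4 mm towards +y of the body's origin). The foot has radius 14 mm and widens to 16 mm at height 10 mm and 19 mm at height 25 mm.
- cradle: Sprung ring cradle, fixed to the bench: round grey base 100 mm across and 12 mm high, with a coil spring and guide tube in the middle that carry the steel ring. Origin: centre of the base's underside, on the bench. To its left stands a tall bench drill (about x over 0.52 and y 0.12 to 0.35, machine head high above): swing the arm round it, close to the robot.
- ring_floor (a point): Centre of the floor inside the cradle's ring, where a valve's foot stands; it moves with the ring, 49 mm above the bench when the ring is up. The ring is a round cup, 37 mm in inner and 50 mm in outer diameter, with a flared lip 56 mm across outside; its rim is 12 mm above this floor.
- ring (a joint): How far the ring is pressed down, m: 0 is up, 0.015 is fully down on its stop. Sprung: it stays up under a valve's weight alone, starts to move at about 5 N in all and needs about 12 N to be fully down; it springs back up when let go.
- cabinet: Small grey cabinet, fixed to the bench, 150 deep (x), 160 wide (y), 75 mm high, with one open drawer that comes out towards its -x. Origin: centre of its underside.
- drawer_spot (a point): Point on the inner floor of the open drawer, 22 mm above the bench, midway across, 42 mm behind the inside of its front: a good place for a valve. x points into the cabinet, y across the drawer, z up. Clear opening 82 to 88 mm along x (from the inside of the front to the cabinet's edge) and 118 mm along y; side walls 31 mm, front panel 42 mm above this floor; bar handle 35 mm in front.
- hex_nipple: Loose threaded hex nipple, 27x31x37 mm, standing on the bench; bystander. Origin: centre of its underside.
- brass_plug: Loose brass plug with a square head, 25x25x23 mm; bystander. Origin: centre of its underside.
- spanner: Loose double open-ended spanner, 30x150x6 mm, lying flat, long along its y; bystander. Origin: middle of its underside.
Not all that is in view belongs to the job. What is shaped like the tested_valve but pink is not meant.

How it is judged:
By the outcome, as a careful person would: the job done as asked, in the order asked, and still so for the second after the job is handed in, while the arm keeps its last pose, push and grip.
It also fails if it takes over 67 s, if anything falls off the work surface, if the arm or the gripper's body presses on something with over 40 N, if the wrist force passes 120 N, or if a joint passes its speed limit or range.

## Working session

There is one attempt and no reset: what is moved stays moved. The work goes in short steps, Python scripts to look and compute and a tool call to move; the robot and the scene stay as the last step left them, time stands still between calls to the robot, and variables do not carry over. Pictures are saved under pics/ and viewed, about 8 in all and at most 12, crops included, and the job is handed in when it is done.

Besides the shell and the picture viewer there is one more tool, called after ">>>" by a JSON object that holds its "api" and its "payload", one argument or row to a line. play_rows: Moves the arm, as the interface text tells. Its arguments: {"type":"object","properties":{"plan":{"type":"string"}},"required":["plan"]}

```bash
mkdir -p pics; cat > h.py <<'E'
from workcell import *
import numpy as np, cv2
from scipy.spatial.transform import Rotation as R
def shot(n,f=None):
    im=get_image(n); np.savez(f'{n}.npz',**im)
    if f: cv2.imwrite(f'pics/{f}.png',im['pixels'][:,:,::-1])
    return im
def cloud(im):
    z=np.array(im['range_z']);v,u=np.mgrid[:z.shape[0],:z.shape[1]]
    p=np.stack([(u-im['cx'])/im['fx']*z,(v-im['cy'])/im['fy']*z,z],-1)
    a=np.array(im['attitude']); M=a if a.shape==(3,3) else R.from_rotvec(a).as_matrix()
    P=p@M.T+np.array(im['eye']); P[z==0]=np.nan
    return P
E
python3 - <<'E'
from h import *
for n in('top','side'):
    im=shot(n,n+'0'); print(n,im['fx'],im['fy'],im['cx'],im['cy'],im['eye'],im['attitude'])
print(get_obs())
E
```

```text
top 403.88166970431945 403.88166970431945 319.7456515199225 193.25210514043255 [ 395.92739114 -116.79016999  911.3832775 ] [-2.09205441  2.09816974 -0.23881942]
side 452.5350971120645 452.5350971120645 323.56068565882975 202.14741848935435 [137.36399058 521.60207531 526.72342657] [-0.73309743  2.37407966 -1.35475145]
{'t': 0.1, 'qpos': array([-1.18801651e+00,  4.23749222e-01,  1.63057739e+00, -1.91137139e-05,
        1.08860922e+00, -1.90045496e-02]), 'qvel': array([ 0.00254602, -0.00314269, -0.00269119,  0.00056469,  0.00133251,
       -0.00074278]), 'joint_torque': array([ 1.48381541e-04, -5.45616102e+01, -2.74323714e+01,  6.45027962e-02,
        1.87455013e-02, -2.06706000e-05]), 'ee_pos': array([ 244.24782781, -574.76983266,  222.0031401 ]), 'orientation': array([-3.07711763e+00, -6.26635518e-01,  4.07626358e-04]), 'ft_force': array([-0.33058562,  0.18313826,  0.23143014]), 'moment': array([ 0.01981547, -0.00171881,  0.03773044]), 'width': 87.96639761929627}
```

View pics/top0.png

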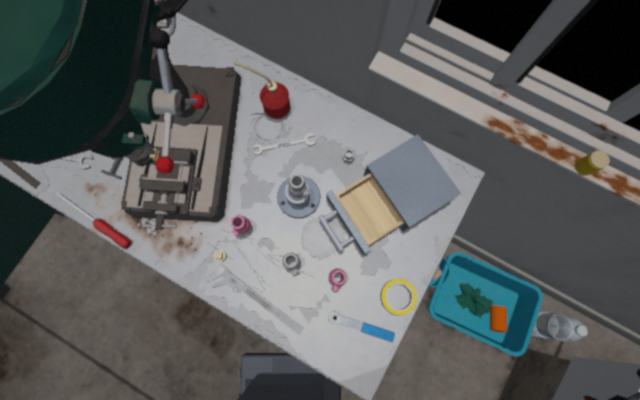

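View pics/side0.png

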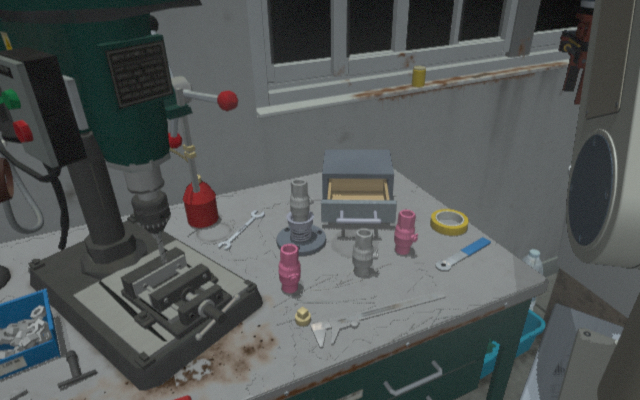

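The top view shows the tested valve in the cradle at (298,190), the next valve at (292,262), pink decoys at (240,226) and (338,279), and the open drawer around (367,210). The side view agrees.

```bash
cat > ortho.py <<'E'
from h import *
# height-coded orthophoto of the area from both clouds
def ortho(x0,x1,y0,y1,s,f,zmin=-5,zmax=250):
    out=[]
    for n in('top','side'):
        im=dict(np.load(f'{n}.npz')); P=cloud(im).reshape(-1,3); C=im['pixels'].reshape(-1,3)
        k=np.isfinite(P[:,2])&(P[:,0]>x0)&(P[:,0]<x1)&(P[:,1]>y0)&(P[:,1]<y1)&(P[:,2]>zmin)&(P[:,2]<zmax)
        P=P[k];C=C[k];o=np.argsort(P[:,2]);P=P[o];C=C[o]
        A=np.zeros((int((x1-x0)*s),int((y1-y0)*s),3),np.uint8)
        for p,c in zip(P,C):
            r=int((x1-p[0])*s);q=int((y1-p[1])*s);A[max(r-1,0):r+2,max(q-1,0):q+2]=c[::-1]
        out.append(A)
    cv2.imwrite(f'pics/{f}.png',np.hstack(out))
E
python3 - <<'E'
from h import *
im=dict(np.load('top.npz'));P=cloud(im)
for n,(u,v) in dict(bench=(270,235),cradtop=(298,186),base=(283,205),nexttop=(292,257),pinkA=(240,222),pinkB=(338,275),drawfl=(365,210),cab=(412,180),nip=(348,156),frontL=(328,193),frontR=(366,250)).items(): print(n,P[v,u].round(1))
# clusters from both views
for nm in('top','side'):
    Q=cloud(dict(np.load(nm+'.npz'))).reshape(-1,3)
    for n,(c,r) in dict(tested=(P[186,298],40),next=(P[257,292],40)).items():
        k=np.hypot(Q[:,0]-c[0],Q[:,1]-c[1])<r
        S=Q[k]
        zt=S[S[:,2]<170][:,2].max(); print(nm,n,'ztop',zt)
        for lo,hi in((-0,8),(8,30),(30,50),(50,70),(70,92),(92,110),(110,125),(125,145)):
            s=S[(S[:,2]>lo)&(S[:,2]<hi)]
            if len(s)>4: print(' ',lo,hi,len(s),s[:,:2].min(0).round(),s[:,:2].max(0).round(),s[:,:2].mean(0).round(1))
g=cv2.resize(im['pixels'][120:300,220:480,::-1],None,fx=3,fy=3,interpolation=cv2.INTER_CUBIC);cv2.imwrite('pics/c1.png',g)
E
```

```text
bench [515.6   1.7  -0.7]
cradtop [595.7 -68.9 133.1]
base [582.5 -27.7  11.3]
nexttop [463.6 -51.3  31.2]
pinkA [543.   67.7  15.4]
pinkB [ 426.4 -151.4   -1.8]
drawfl [ 568.2 -212.8   21.9]
cab [ 623.  -309.5   74.9]
nip [ 689.8 -175.9   38.8]
frontL [ 597.5 -129.5   64.8]
frontR [ 475.4 -208.2   61.9]
top tested ztop 137.7309260381444
  0 8 14 [ 561. -107.] [607. -32.] [577.7 -88.1]
  8 30 546 [ 557. -107.] [631. -30.] [584.8 -74.8]
  30 50 23 [579. -75.] [600. -44.] [590.6 -60.3]
  50 70 156 [578. -88.] [623. -36.] [594.  -59.2]
  70 92 59 [585. -87.] [616. -45.] [597.3 -63.8]
  92 110 134 [585. -88.] [616. -46.] [597.6 -67. ]
  110 125 52 [591. -80.] [617. -50.] [602.8 -65.5]
  125 145 106 [592. -81.] [619. -50.] [604.8 -64.9]
top next ztop 87.9688898399188
  0 8 367 [424. -89.] [502. -11.] [465.3 -52. ]
  8 30 8 [454. -57.] [464. -38.] [460.  -45.3]
  30 50 51 [427. -67.] [464. -31.] [440.  -54.5]
  50 70 76 [431. -68.] [470. -32.] [449.7 -51.2]
  70 92 92 [438. -66.] [468. -37.] [453. -51.]
side tested ztop 134.99343009618536
  0 8 31 [558. -81.] [616. -43.] [562.4 -62.5]
  8 30 589 [ 557. -108.] [632. -30.] [589.6 -61.4]
  30 50 141 [583. -79.] [629. -37.] [598.8 -49.5]
  50 70 283 [582. -90.] [634. -35.] [601.  -53.3]
  70 92 208 [588. -87.] [625. -42.] [599.1 -54.5]
  92 110 200 [589. -87.] [623. -44.] [600.8 -55.5]
  110 125 128 [594. -77.] [622. -47.] [603.4 -57.3]
  125 145 134 [595. -79.] [623. -48.] [607.5 -62.8]
side next ztop 86.26886255145376
  0 8 82 [426. -78.] [501. -14.] [455.9 -41. ]
  8 30 147 [440. -56.] [474. -29.] [452.1 -36.2]
  30 50 229 [431. -63.] [476. -28.] [448.5 -38.8]
  50 70 211 [440. -58.] [474. -30.] [452.4 -38.5]
  70 92 229 [442. -63.] [471. -34.] [456.  -46.4]
```

View pics/c1.png

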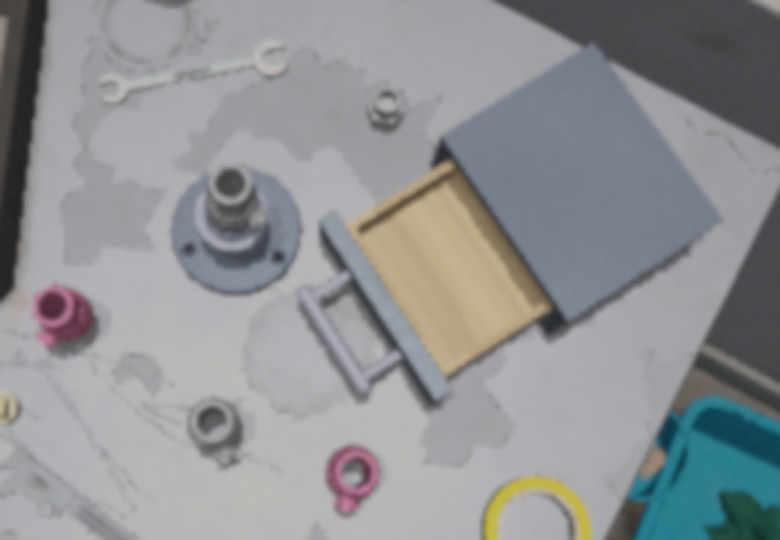

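```bash
cat > meas.py <<'E'
from h import *
from scipy.optimize import least_squares
def circ(p,r):
    f=least_squares(lambda c:np.hypot(*(p-c).T)-r,p.mean(0),loss='soft_l1'); return f.x
CL={}
for nm in('top','side'):
    P=cloud(dict(np.load(nm+'.npz'))).reshape(-1,3); P=P[np.isfinite(P[:,2])]; CL[nm]=P
if __name__=='__main__':
  for nm,Q in CL.items():
    print(nm)
    k=(abs(Q[:,2]-12)<3)&(np.hypot(Q[:,0]-596,Q[:,1]+62)<60)
    (c,r)=cv2.minEnclosingCircle(Q[k][:,:2].astype(np.float32)); print(' base',np.round(c,1),round(r,1))
    k=(Q[:,2]>56)&(Q[:,2]<66)&(np.hypot(Q[:,0]-600,Q[:,1]+62)<45)
    (c,r)=cv2.minEnclosingCircle(Q[k][:,:2].astype(np.float32)); print(' lip',np.round(c,1),round(r,1))
    for n,c0,z0 in(('tested',(605,-64),49),('next',(455,-50),0)):
        k=(Q[:,2]>z0+76)&(Q[:,2]<z0+92)&(np.hypot(*(Q[:,:2]-c0).T)<30)
        (c,r)=cv2.minEnclosingCircle(Q[k][:,:2].astype(np.float32)); print(' ',n,'top',np.round(c,1),round(r,1),k.sum(),'z',np.percentile(Q[k][:,2],[50,95]).round(1))
        k=(Q[:,2]>z0+30)&(Q[:,2]<z0+48)&(np.hypot(*(Q[:,:2]-c0).T)<36)
        d=Q[k]; rr=np.hypot(*(d[:,:2]-c).T); j=rr>21.5
        print('   stem',d[j].mean(0).round(1) if j.any() else None,j.sum(), 'dirs',np.degrees(np.arctan2(*(d[j][:,:2].mean(0)-c)[::-1])).round(0) if j.any() else '')
    # drawer: front panel top, walls
    k=(abs(Q[:,2]-64)<3)&(Q[:,0]>440)&(Q[:,0]<620)&(Q[:,1]<-110)&(Q[:,1]>-260)
    print(' front',cv2.minAreaRect(Q[k][:,:2].astype(np.float32)),k.sum())
    k=(abs(Q[:,2]-75)<2.5)&(Q[:,0]>480)&(Q[:,0]<760)&(Q[:,1]<-150)&(Q[:,1]>-450)
    print(' cab',cv2.minAreaRect(Q[k][:,:2].astype(np.float32)),k.sum())
    k=(abs(Q[:,2]-22)<2.5)&(Q[:,0]>480)&(Q[:,0]<660)&(Q[:,1]<-120)&(Q[:,1]>-300)
    print(' floor',cv2.minAreaRect(Q[k][:,:2].astype(np.float32)),k.sum())
E
python3 meas.py
```

```text
top
 base [603.2 -61.6] 49.8
 lip [603.8 -61.6] 27.0
  tested top [604.8 -65.4] 15.1 106 z [133.2 135.4]
   stem [590.9 -83.8  92.3] 15 dirs -127.0
  next top [452.9 -51.6] 15.3 89 z [84.3 86.7]
   stem [430.6 -57.2  45.5] 16 dirs -166.0
 front ((561.6636352539062, -209.78268432617188), (153.00735473632812, 107.45977783203125), 31.88025665283203) 382
 cab ((650.70556640625, -347.89288330078125), (165.81134033203125, 231.02096557617188), 35.2501106262207) 4100
 floor ((565.0831909179688, -213.39715576171875), (155.07623291015625, 117.99716186523438), 32.048095703125) 1856
side
 base [606.4 -61.6] 50.2
 lip [607.9 -62.5] 28.1
  tested top [608.5 -63.4] 15.9 134 z [130.3 133.6]
   stem [592.9 -81.   90.4] 22 dirs -132.0
  next top [457.8 -48.2] 15.5 161 z [81.5 84.8]
   stem [434.3 -53.2  41.7] 31 dirs -168.0
 front ((568.79833984375, -209.07891845703125), (144.75958251953125, 113.00457763671875), 33.6128044128418) 143
 cab ((653.9359130859375, -349.1868591308594), (161.73822021484375, 233.1854705810547), 33.14551544189453) 1465
 floor ((570.34912109375, -219.02392578125), (156.3880157470703, 132.29635620117188), 32.47991943359375) 527
```

```bash
cat > go.py <<'E'
from h import *
import sys
# go.py x y z jaw_az : turn about tool z first, then shift in tool cm
def go(t,az=None):
    o=get_obs(); M=R.from_rotvec(o['orientation']); p=np.array(o['ee_pos'])
    y=M.apply([0,1,0]); a=np.degrees(np.arctan2(y[1],y[0])); zt=M.apply([0,0,1])
    print('t',round(o['t'],2),'p',p.round(1),'jaw',round(a,1),'toolz',zt.round(3),'F',np.round(o['ft_force'],1),'w',round(o['width'],1),'q',np.round(o['qpos'],2))
    if az is not None:
        for h in(0,180):
            d=(az+h-a+180)%360-180; print('  turn tool-z',round(-d,1),'q6 ~',round(o['qpos'][5],2))
    else: az=a
    for h in(0,180):
        d=(az+h-a+180)%360-180
        # upright target: tool z exactly down
        w=np.radians(a+d); Y=np.array([np.cos(w),np.sin(w),0]);Z=np.array([0,0,-1.]);X=np.cross(Y,Z)
        dl=(np.array(t)-p)/10; print('  after turn',round(-d,1),'shift',np.round([dl@X,dl@Y,dl@Z],2))
        T=M.inv()*R.from_matrix(np.stack([X,Y,Z],1)); print('   full rotvec deg',np.degrees(T.as_rotvec()).round(1))
if __name__=='__main__':
    a=[float(s) for s in sys.argv[1:]]; go(a[:3],a[3] if len(a)>3 else None)
E
python3 go.py 606 -64 200 140
python3 - <<'E'
from meas import *
a=np.radians(-57); X=np.array([np.cos(a),np.sin(a)]);Y=np.array([-X[1],X[0]])
for nm,Q in CL.items():
  for az in(-56,-57,-58):
    a=np.radians(az); X=np.array([np.cos(a),np.sin(a)]);Y=np.array([-X[1],X[0]])
    u=Q[:,:2]@X;v=Q[:,:2]@Y; z=Q[:,2]
    k=(abs(z-64)<2)&(u>400)&(u<445+40)&(v>250)&(v<450)&(Q[:,1]<-110)
    f=(abs(z-22)<2)&(u>430)&(u<600)&(v>290)&(v<420)&(Q[:,1]<-120)
    c=(abs(z-75)<2)&(u>480)&(u<760)&(v>200)&(v<460)
    P5=lambda s:np.percentile(s,[1,5,50,95,99]).round(0)
    print(nm,az,'front u',P5(u[k]),'v',P5(v[k]),'floor u',P5(u[f]),'v',P5(v[f]),'cab u',P5(u[c]),'v',P5(v[c]))
E
```

```text
t 0.1 p [ 244.2 -574.8  222. ] jaw -67.0 toolz [-0.001  0.001 -1.   ] F [-0.3  0.2  0.2] w 88.0 q [-1.19  0.42  1.63 -0.    1.09 -0.02]
  turn tool-z 153.0 q6 ~ -0.02
  turn tool-z -27.0 q6 ~ -0.02
  after turn 153.0 shift [-62.38   5.12   2.2 ]
   full rotvec deg [-0.00e+00  1.00e-01  1.53e+02]
  after turn -27.0 shift [62.38 -5.12  2.2 ]
   full rotvec deg [ -0.1  -0.  -27. ]
top -56 front u [433. 435. 441. 448. 449.] v [275. 281. 348. 417. 423.] floor u [460. 464. 505. 547. 551.] v [291. 296. 347. 401. 406.] cab u [542. 547. 608. 670. 727.] v [265. 272. 344. 415. 423.]
top -57 front u [428. 429. 435. 441. 443.] v [283. 289. 356. 425. 430.] floor u [455. 458. 499. 541. 545.] v [299. 304. 355. 410. 415.] cab u [536. 541. 601. 664. 721.] v [276. 282. 354. 426. 433.]
top -58 front u [422. 423. 429. 435. 436.] v [290. 297. 364. 432. 438.] floor u [449. 452. 493. 535. 538.] v [308. 312. 361. 414. 419.] cab u [530. 535. 595. 658. 720.] v [287. 293. 364. 436. 444.]
side -56 front u [436. 437. 439. 447. 447.] v [290. 292. 378. 423. 425.] floor u [435. 439. 542. 565. 567.] v [291. 295. 351. 407. 417.] cab u [542. 547. 608. 715. 751.] v [269. 276. 353. 423. 441.]
side -57 front u [429. 431. 433. 441. 441.] v [298. 300. 386. 431. 432.] floor u [430. 432. 537. 558. 560.] v [301. 305. 359. 414. 418.] cab u [536. 541. 602. 711. 751.] v [280. 287. 363. 433. 442.]
side -58 front u [422. 423. 426. 434. 434.] v [305. 308. 393. 439. 440.] floor u [508. 511. 533. 552. 553.] v [301. 313. 364. 415. 419.] cab u [530. 535. 594. 710. 749.] v [290. 297. 373. 442. 448.]
```

>>> {"api": "play_rows", "payload": {
  "plan": "8.5 0 0 0 0 0 -9; 8.5 0 0 0 0 0 -9; 8.5 0 0 0 0 0 -9; 8.5 5 -0.4 0 0 0 0; 8.5 5 -0.4 0 0 0 0; 8.5 5 -0.4 0 0 0 0; 8.5 5 -0.4 0 0 0 0; 8.5 5 -0.4 0 0 0 0; 8.5 5 -0.4 0 0 0 0; 8.5 5 -0.4 0 0 0 0; 8.5 5 -0.4 0 0 0 0; 8.5 5 -0.4 0 0 0 0; 8.5 5 -0.4 0 0 0 0; 8.5 5 -0.4 0 0 0 0; 8.5 5 -0.4 0 0 0 0; 8.5 2.4 -0.3 0 0 0 0; 8.5 0 0 0 0 0 0; 8.5 0 0 0 0 0 0"
}}

```text
t: 2.35
ee_pos: [605.4, -65.2, 222.4]
orientation: [-2.847, -1.327, 0.002]
ft_force: [0.4, -0.1, -0.6]
width: 85.4
```

```bash
python3 go.py 606 -64 100 140; python3 - <<'E'
from h import *
im=shot('side'); cv2.imwrite('pics/s1.png',cv2.resize(im['pixels'][80:300,200:460,::-1],None,fx=3,fy=2.7))
E
```

```text
t 2.35 p [605.4 -65.2 222.4] jaw -40.0 toolz [-0.001 -0.    -1.   ] F [ 0.4 -0.1 -0.6] w 85.4 q [-0.13  0.4   1.67 -0.    1.08  0.57]
  turn tool-z 180.0 q6 ~ 0.57
  turn tool-z -0.0 q6 ~ 0.57
  after turn 180.0 shift [-0.13  0.03 12.24]
   full rotvec deg [1.0e-01 1.0e-01 1.8e+02]
  after turn -0.0 shift [ 0.13 -0.03 12.24]
   full rotvec deg [-0.   0.1 -0. ]
```

View pics/s1.png

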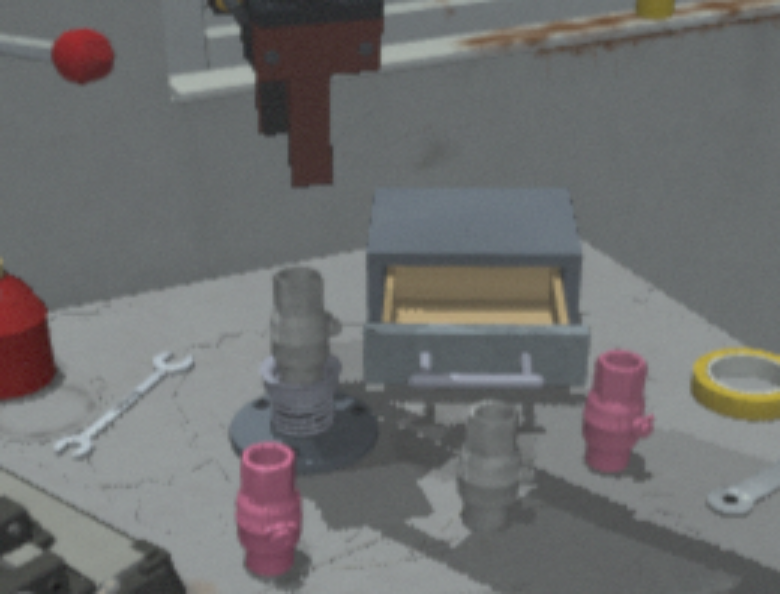

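The crop shows the gripper fingers (310,180) right above the tested valve (300,300), stem pointing right. I'll descend and grip.

>>> {"api": "play_rows", "payload": {
  "plan": "8.5 0 0 4 0 0 0; 8.5 0 0 4 0 0 0; 8.5 0 0 3 0 0 0; 8.5 0 0 1.2 0 0 0; 8.5 0 0 0 0 0 0; 2 0 0 0 0 0 0; 2 0 0 0 0 0 0; 2 0 0 0 0 0 0; 2 0 0 0 0 0 0; 2 0 0 0 0 0 0; 2 0 0 0 0 0 0; 2 0 0 0 0 0 0"
}}

```text
t: 3.9
ee_pos: [606.5, -64.3, 100.7]
orientation: [2.847, 1.328, 0.0]
ft_force: [0.3, -0.5, 0.5]
width: 34.6
```

>>> {"api": "play_rows", "payload": {
  "plan": "2 0 0 -1 0 0 0; 2 0 0 -2 0 0 0; 2 0 0 -3 0 0 0; 2 0 0 -4 0 0 0; 2 0 0 -3 0 0 0; 2 0 0 0 0 0 -9; 2 0 0 0 0 0 -9; 2 0 0 0 0 0 -9; 2 0 0 0 0 0 -9; 2 0 0 0 0 0 -9; 2 0 0 0 0 0 -9; 2 0 0 0 0 0 -9; 2 0 0 0 0 0 -10; 2 0 0 0 0 0 0"
}}

```text
t: 5.65
ee_pos: [606.4, -64.3, 232.0]
orientation: [1.5, 2.759, 0.001]
ft_force: [0.9, -0.9, -1.0]
width: 34.4
```

```bash
python3 go.py 563.5 -212.4 74 33; python3 - <<'E'
from h import *
im=shot('side'); cv2.imwrite('pics/s2.png',cv2.resize(im['pixels'][80:300,200:460,::-1],None,fx=3,fy=2.7))
E
```

```text
t 5.65 p [606.4 -64.3 232. ] jaw 32.9 toolz [ 0.001 -0.    -1.   ] F [ 0.9 -0.9 -1. ] w 34.4 q [-0.13  0.39  1.66  0.    1.09 -0.7 ]
  turn tool-z -0.1 q6 ~ -0.7
  turn tool-z 179.9 q6 ~ -0.7
  after turn -0.1 shift [-10.09 -11.67  15.8 ]
   full rotvec deg [ 0.1  0.  -0.1]
  after turn 179.9 shift [10.09 11.67 15.8 ]
   full rotvec deg [ 1.000e-01 -1.000e-01  1.799e+02]
```

View pics/s2.png

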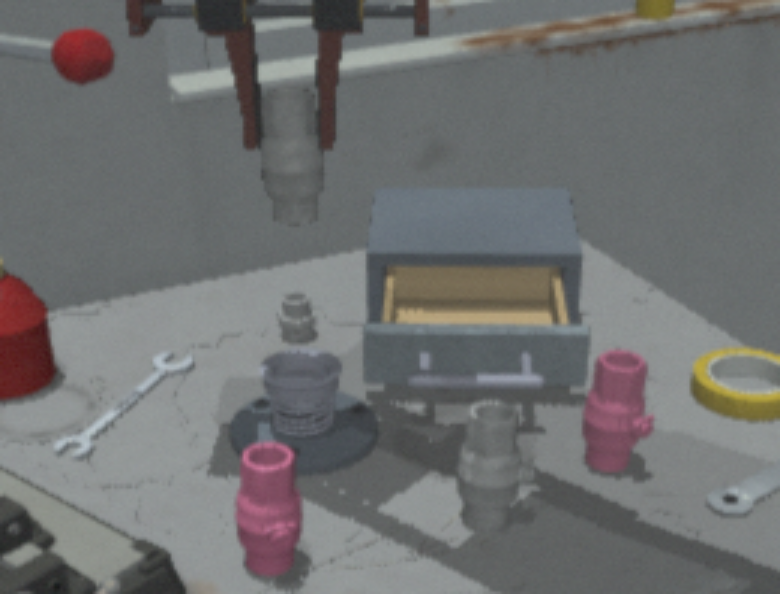

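>>> {"api": "play_rows", "payload": {
  "plan": "2 -3.4 -3.9 0 0 0 0; 2 -3.4 -3.9 0 0 0 0; 2 -3.3 -3.9 0 0 0 0; 2 0 0 4 0 0 0; 2 0 0 4 0 0 0; 2 0 0 4 0 0 0; 2 0 0 2.5 0 0 0; 2 0 0 0.5 0 0 0; 2 0 0 0 0 0 0; 2 0 0 0 0 0 0"
}}

```text
t: 6.95
ee_pos: [564.2, -213.1, 82.2]
orientation: [1.498, 2.759, 0.0]
ft_force: [-0.1, -0.9, -0.9]
width: 34.5
```

```bash
python3 go.py 563.5 -212.4 74 33; python3 - <<'E'
from h import *
im=shot('side'); cv2.imwrite('pics/s3.png',cv2.resize(im['pixels'][100:250,280:440,::-1],None,fx=4,fy=4))
E
```

```text
t 6.95 p [ 564.2 -213.1   82.2] jaw 33.0 toolz [ 0.002 -0.001 -1.   ] F [-0.1 -0.9 -0.9] w 34.5 q [-0.38  0.58  1.76  0.    0.8  -0.96]
  turn tool-z -0.0 q6 ~ -0.96
  turn tool-z 180.0 q6 ~ -0.96
  after turn -0.0 shift [ 0.09 -0.02  0.82]
   full rotvec deg [ 0.1  0.1 -0. ]
  after turn 180.0 shift [-0.09  0.02  0.82]
   full rotvec deg [ 2.0e-01 -1.0e-01  1.8e+02]
```

View pics/s3.png

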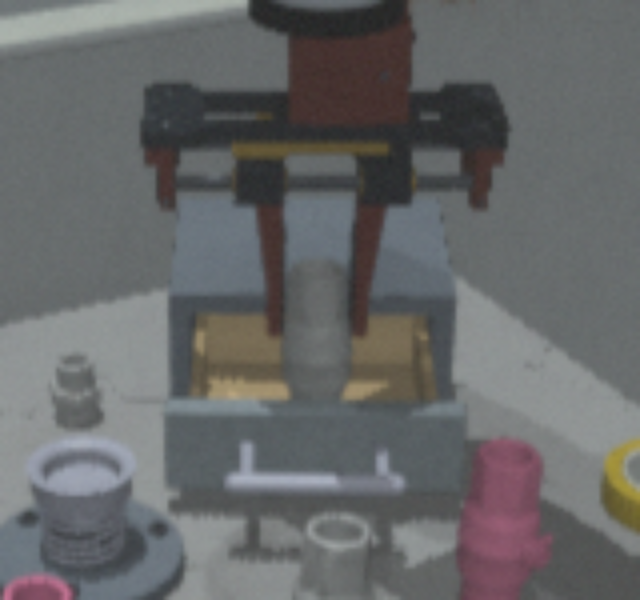

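The valve (315,340) hangs centrally inside the drawer, clear of the walls. I'll lower it the rest of the way.

>>> {"api": "play_rows", "payload": {
  "plan": "2 0 0 0.3 0 0 0; 2 0 0 0.2 0 0 0; 2 0 0 0.1 0 0 0; 2 0 0 0.1 0 0 0; 2 0 0 0 0 0 0; 2 0 0 0 0 0 0"
}}

```text
t: 7.75
ee_pos: [563.2, -212.7, 73.7]
orientation: [1.499, 2.761, -0.0]
ft_force: [0.0, -0.3, -0.2]
width: 34.7
```

>>> {"api": "play_rows", "payload": {
  "plan": "2 0 0 0.1 0 0 0; 2 0 0 0 0 0 0; 2 0 0 0 0 0 0"
}}

```text
t: 8.12
ee_pos: [563.7, -213.1, 73.6]
orientation: [1.498, 2.76, -0.0]
ft_force: [-1.0, 0.2, 5.8]
width: 34.5
```

>>> {"api": "play_rows", "payload": {
  "plan": "4 0 0 0 0 0 0; 5.4 0 0 0 0 0 0; 5.4 0 0 0 0 0 0; 5.4 0 0 0 0 0 0; 5.4 0 0 -1 0 0 0; 5.4 0 0 -2 0 0 0; 5.4 0 0 -4 0 0 0; 5.4 0 0 -5 0 0 0; 8.5 0 0 -3 0 0 0; 8.5 0 0 0 0 0 0; 8.5 0 0 0 0 0 0"
}}

```text
t: 9.5
ee_pos: [562.7, -212.5, 222.6]
orientation: [-1.498, -2.761, 0.0]
ft_force: [0.8, 0.8, -0.8]
width: 80.9
```

```bash
python3 go.py 455.5 -50 200 103; python3 - <<'E'
from h import *
im=shot('side'); cv2.imwrite('pics/s4.png',cv2.resize(im['pixels'][100:300,240:440,::-1],None,fx=3,fy=3)); shot('top')
from meas import *
for nm,Q in CL.items():
    k=(np.hypot(Q[:,0]-564,Q[:,1]+212)<35)&(Q[:,2]>95)&(Q[:,2]<115)
    print(nm,'tested top',cv2.minEnclosingCircle(Q[k][:,:2].astype(np.float32)),np.percentile(Q[k][:,2],95))
    k=(np.hypot(Q[:,0]-564,Q[:,1]+212)<35)&(Q[:,2]>45)&(Q[:,2]<60); print(Q[k].mean(0))
    k=(np.hypot(Q[:,0]-605,Q[:,1]+62)<16); print(nm,'ring floor z',np.median(Q[k],0).round(1))
    k=(np.hypot(Q[:,0]-605,Q[:,1]+62)<40)&(Q[:,2]>57)&(Q[:,2]<66); print('rim',cv2.minEnclosingCircle(Q[k][:,:2].astype(np.float32)),Q[k][:,:2].mean(0))
    k=(np.hypot(Q[:,0]-455,Q[:,1]+50)<30)&(Q[:,2]>76); print('next top',cv2.minEnclosingCircle(Q[k&(Q[:,2]<95)][:,:2].astype(np.float32)))
E
```

```text
t 9.5 p [ 562.7 -212.5  222.6] jaw 33.0 toolz [-0.  0. -1.] F [ 0.8  0.8 -0.8] w 80.9 q [-0.38  0.39  1.68  0.    1.07 -0.96]
  turn tool-z -70.0 q6 ~ -0.96
  turn tool-z 110.0 q6 ~ -0.96
  after turn -70.0 shift [ 6.79 18.25  2.26]
   full rotvec deg [  0.  -0. -70.]
  after turn 110.0 shift [ -6.79 -18.25   2.26]
   full rotvec deg [ -0.  -0. 110.]Traceback (most recent call last):
  File "<stdin>", line 6, in <module>
    return _quantile_unchecked(
        a, q, axis, out, overwrite_input, method, keepdims, weights)
    return _ureduce(a,
                    func=_quantile_ureduce_func,
    ...<5 lines>...
                    overwrite_input=overwrite_input,
                    method=method)
    r = func(a, **kwargs)
    result = _quantile(arr,
                       quantiles=q,
    ...<2 lines>...
                       out=out,
                       weights=wgt)
    slices_having_nans = np.isnan(arr[-1, ...])
                                  ~~~^^^^^^^^^
IndexError: index -1 is out of bounds for axis 0 with size 0
```

View pics/s4.png

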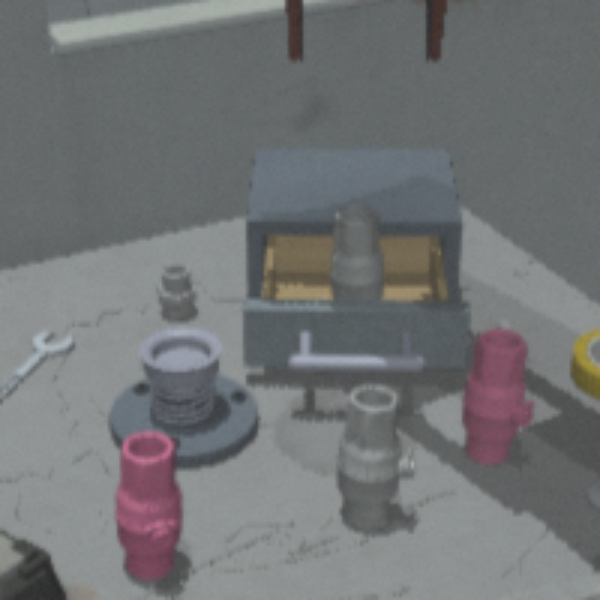

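The tested valve stands upright in the drawer at (357,255) in the crop, and the ring is empty and up at (180,355). Next I'll go above the second valve.

>>> {"api": "play_rows", "payload": {
  "plan": "8.5 0 0 0 0 0 -10; 8.5 0 0 0 0 0 -10; 8.5 0 0 0 0 0 -10; 8.5 0 0 0 0 0 -10; 8.5 0 0 0 0 0 -10; 8.5 0 0 0 0 0 -10; 8.5 0 0 0 0 0 -10; 8.5 1.7 4.6 0 0 0 0; 8.5 1.7 4.6 0 0 0 0; 8.5 1.7 4.6 0 0 0 0; 8.5 1.7 4.4 0 0 0 0; 8.5 0 0 4 0 0 0; 8.5 0 0 4 0 0 0; 8.5 0 0 0 0 0 0; 8.5 0 0 0 0 0 0"
}}

```text
t: 11.48
ee_pos: [456.2, -50.8, 143.0]
orientation: [0.356, -3.121, -0.0]
ft_force: [-0.0, 0.4, -0.2]
width: 85.0
```

```bash
python3 go.py 455.5 -50 51 103; python3 - <<'E'
from h import *
shot('side');shot('top')
import meas
from meas import *
for nm,Q in CL.items():
    for l,c,r,lo,hi in(('tested top',(564,-212),35,95,112),('tested foot..',(564,-212),35,45,60),('ring floor',(605,-62),15,40,60),('rim',(605,-62),40,57,66),('next top',(455,-50),22,76,92)):
        k=(np.hypot(Q[:,0]-c[0],Q[:,1]-c[1])<r)&(Q[:,2]>lo)&(Q[:,2]<hi)
        if k.sum()>5: (m,rr)=cv2.minEnclosingCircle(Q[k][:,:2].astype(np.float32)); print(nm,l,np.round(m,1),round(rr,1),k.sum(),'med',np.median(Q[k],0).round(1))
E
```

```text
t 11.47 p [456.2 -50.8 143. ] jaw 103.0 toolz [-0.  0. -1.] F [-0.   0.4 -0.2] w 85.0 q [-0.14  0.31  2.05 -0.    0.79 -1.93]
  turn tool-z 0.0 q6 ~ -1.93
  turn tool-z -180.0 q6 ~ -1.93
  after turn 0.0 shift [0.05 0.1  9.2 ]
   full rotvec deg [ 0. -0.  0.]
  after turn -180.0 shift [-0.05 -0.1   9.2 ]
   full rotvec deg [   0.    0. -180.]
top tested top [ 561.6 -210.8] 15.7 111 med [ 560.1 -209.8  106.1]
top tested foot.. [ 554.9 -210. ] 16.1 29 med [ 551.7 -211.5   52.4]
top ring floor [604.9 -62.3] 14.9 141 med [605.7 -61.7  48.6]
top rim [603.9 -61.7] 27.2 239 med [603.6 -62.1  60. ]
side tested foot.. [ 545.8 -210.8] 7.8 16 med [ 546.2 -210.8   53.5]
side ring floor [609.4 -65.1] 13.5 51 med [609.6 -66.   47.6]
side rim [607.5 -61.7] 27.6 155 med [609.4 -63.8  59.1]
side next top [456.2 -47.8] 15.8 155 med [455.5 -46.1  81.6]
```

>>> {"api": "play_rows", "payload": {
  "plan": "8.5 0 0 4 0 0 0; 8.5 0 0 4 0 0 0; 8.5 0 0 1.2 0 0 0; 8.5 0 0 0 0 0 0; 2 0 0 0 0 0 0; 2 0 0 0 0 0 0; 2 0 0 0 0 0 0; 2 0 0 0 0 0 0; 2 0 0 0 0 0 0; 2 0 0 0 0 0 0; 2 0 0 0 0 0 0"
}}

```text
t: 12.95
ee_pos: [456.0, -50.8, 50.7]
orientation: [-0.356, 3.121, -0.0]
ft_force: [-0.1, -0.5, 1.7]
width: 34.4
```

>>> {"api": "play_rows", "payload": {
  "plan": "2 0 0 -1 0 0 0; 2 0 0 -2 0 0 0; 2 0 0 -4 0 0 0; 2 0 0 -4 0 0 0; 2 0 0 -2 0 0 0; 2 0 0 0 0 0 0"
}}

```text
t: 13.7
ee_pos: [456.8, -50.8, 182.3]
orientation: [-0.356, 3.118, -0.001]
ft_force: [0.7, 0.0, -2.3]
width: 34.7
```

```bash
python3 go.py 605.6 -62.5 101 
```

```text
t 13.7 p [456.8 -50.8 182.3] jaw 103.0 toolz [ 0.003 -0.    -1.   ] F [ 0.7  0.  -2.3] w 34.7 q [-0.14  0.24  2.02  0.    0.88 -1.93]
  after turn -0.0 shift [-14.24  -4.5    8.13]
   full rotvec deg [-0.1  0.2  0. ]
  after turn 180.0 shift [14.24  4.5   8.13]
   full rotvec deg [-3.0e-01 -1.0e-01 -1.8e+02]
```

>>> {"api": "play_rows", "payload": {
  "plan": "2 -4.8 -1.5 0 0 0 0; 2 -4.8 -1.5 0 0 0 0; 2 -4.6 -1.5 0 0 0 0; 2 0 0 3 0 0 0; 2 0 0 2 0 0 0; 2 0 0 0.8 0 0 0; 2 0 0 0 0 0 0; 2 0 0 0 0 0 0"
}}

```text
t: 14.7
ee_pos: [604.9, -62.6, 123.3]
orientation: [-0.356, 3.12, -0.0]
ft_force: [-0.0, -0.3, -2.2]
width: 34.7
```

```bash
python3 go.py 605.6 -62.5 101; python3 - <<'E'
from h import *
im=shot('side');im2=shot('top')
a=cv2.resize(im['pixels'][110:260,260:350,::-1],None,fx=4,fy=4,interpolation=cv2.INTER_CUBIC)
b=cv2.resize(im2['pixels'][150:250,260:350,::-1],None,fx=4,fy=6,interpolation=cv2.INTER_CUBIC)
cv2.imwrite('pics/s5.png',np.hstack([a,b]))
from meas import *
for nm,Q in CL.items():
    for lo,hi in((49,60),(62,70),(70,80),(85,100),(100,118),(118,140),(140,160)):
        k=(np.hypot(Q[:,0]-605,Q[:,1]+62)<32)&(Q[:,2]>lo)&(Q[:,2]<hi)
        if k.sum()>5: (m,rr)=cv2.minEnclosingCircle(Q[k][:,:2].astype(np.float32)); print(nm,lo,hi,np.round(m,1),round(rr,1),k.sum(),Q[k][:,:2].min(0).round(1),Q[k][:,:2].max(0).round(1))
E
```

```text
t 14.7 p [604.9 -62.6 123.3] jaw 103.0 toolz [ 0.001 -0.    -1.   ] F [-0.  -0.3 -2.2] w 34.7 q [-0.12  0.52  1.73  0.    0.88 -1.92]
  after turn -0.0 shift [-0.07 -0.    2.23]
   full rotvec deg [-0.   0.1  0. ]
  after turn 180.0 shift [0.07 0.   2.23]
   full rotvec deg [-1.0e-01 -0.0e+00 -1.8e+02]
side 49 60 [607.3 -61.7] 27.7 235 [581.2 -89.4] [634.9 -34.9]
side 70 80 [605.8 -57.4] 13.7 51 [593.1 -67.7] [616.8 -43.7]
side 85 100 [602.4 -54.5] 17.2 97 [587.  -66.7] [616.3 -40.1]
side 100 118 [600.5 -59.2] 22.6 192 [579.6 -78.1] [619.4 -40.3]
side 118 140 [605.6 -61.7] 30.0 226 [581.9 -91.6] [611.7 -31.7]
side 140 160 [605.  -59.3] 28.3 268 [588.8 -87.3] [616.1 -31.3]
```

View pics/s5.png

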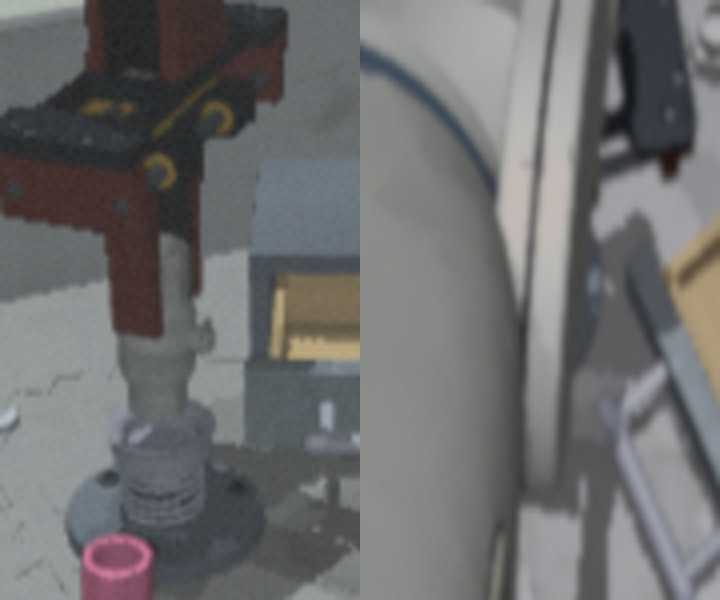

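```bash
python3 - <<'E'
from meas import *
Q=CL['side']
for lo,hi,r in((73,77,14.4),(77,82,15.3),(82,88,16.7),(88,93,18)):
    k=(np.hypot(Q[:,0]-605,Q[:,1]+62)<32)&(Q[:,2]>lo)&(Q[:,2]<hi); print(lo,k.sum(),circ(Q[k][:,:2],r).round(1))
k=(np.hypot(Q[:,0]-605,Q[:,1]+62)<40)&(Q[:,2]>57)&(Q[:,2]<64); print('rim',cv2.minEnclosingCircle(Q[k][:,:2].astype(np.float32)))
E
```

```text
73 30 [607.9 -59.6]
77 32 [608.4 -60.5]
82 35 [608.9 -62.1]
88 19 [608.2 -61.7]
rim ((607.1438598632812, -61.560516357421875), 27.903358459472656)
```

The left half shows the foot at (157,412) hovering centrally over the ring (163,430); the fit agrees within 1.5 mm.

>>> {"api": "play_rows", "payload": {
  "plan": "2 0.1 0 0.6 0 0 0; 2 0 0 0.6 0 0 0; 2 0 0 0.4 0 0 0; 2 0 0 0.3 0 0 0; 2 0 0 0 0 0 0; 2 0 0 0 0 0 0"
}}

```text
t: 15.55
ee_pos: [603.6, -62.8, 103.7]
orientation: [-0.356, 3.121, -0.0]
ft_force: [-0.0, -0.2, -2.3]
width: 34.7
```

>>> {"api": "play_rows", "payload": {
  "plan": "2 0 0 0.2 0 0 0; 2 0 0 0.2 0 0 0; 2 0 0 0.2 0 0 0; 2 0 0 0.2 0 0 0; 2 0 0 0 0 0 0; 2 0 0 0 0 0 0"
}}

```text
t: 16.3
ee_pos: [603.9, -62.8, 96.0]
orientation: [-0.356, 3.12, -0.0]
ft_force: [0.2, -0.0, 3.7]
width: 34.8
```

>>> {"api": "play_rows", "payload": {
  "plan": "2 0 0 0.2 0 0 0; 2 0 0 0.2 0 0 0; 2 0 0 0.2 0 0 0; 2 0 0 0.2 0 0 0; 2 0 0 0.1 0 0 0; 2 0 0 0 0 0 0; 2 0 0 0 0 0 0"
}}

```text
t: 17.18
ee_pos: [604.1, -62.8, 87.3]
orientation: [-0.356, 3.12, -0.0]
ft_force: [0.6, 0.2, 7.8]
width: 35.0
```

>>> {"api": "play_rows", "payload": {
  "plan": "2 0 0 0.1 0 0 0; 2 0 0 0.1 0 0 0; 2 0 0 0.1 0 0 0; 2 0 0 0 0 0 0; 2 0 0 0 0 0 0"
}}

```text
t: 17.8
ee_pos: [604.3, -62.8, 84.6]
orientation: [-0.356, 3.12, -0.001]
ft_force: [-0.4, -0.5, 10.9]
width: 34.3
```

>>> {"api": "play_rows", "payload": {
  "plan": "2 0 0 0.1 0 0 0; 2 0 0 0 0 0 0; 2 0 0 0 0 0 0"
}}

```text
t: 18.18
ee_pos: [604.7, -62.8, 84.5]
orientation: [-0.356, 3.119, -0.001]
ft_force: [-1.7, 1.3, 17.9]
width: 34.4
```

>>> {"api": "play_rows", "payload": {
  "plan": "2 0 0 0.1 0 0 0; 2 0 0 0 0 0 0; 2 0 0 0 0 0 0"
}}

```text
t: 18.55
ee_pos: [605.0, -62.8, 84.5]
orientation: [-0.356, 3.118, -0.001]
ft_force: [-3.5, 2.1, 23.7]
width: 34.7
```

```bash
python3 - <<'E'
from h import *
im=shot('side')
cv2.imwrite('pics/s6.png',cv2.resize(im['pixels'][110:300,240:440,::-1],None,fx=3,fy=3,interpolation=cv2.INTER_CUBIC))
from meas import *
Q=CL['side']; k=(np.hypot(Q[:,0]-606,Q[:,1]+62)<29)&(np.hypot(Q[:,0]-606,Q[:,1]+62)>20)
h=np.histogram(Q[k][:,2],np.arange(20,70,3)); print(h)
o=get_obs();print(o['t'],o['ee_pos'],o['ft_force'],o['width'])
E
```

```text
(array([ 7, 10,  4, 26, 32, 33, 32, 56, 46,  0,  0,  3,  6,  9,  5, 10]), array([20, 23, 26, 29, 32, 35, 38, 41, 44, 47, 50, 53, 56, 59, 62, 65, 68]))
18.6 [605.06591133 -62.7794116   84.46323048] [-3.95983861  1.13820548 24.50282984] 34.3743606804713
```

View pics/s6.png

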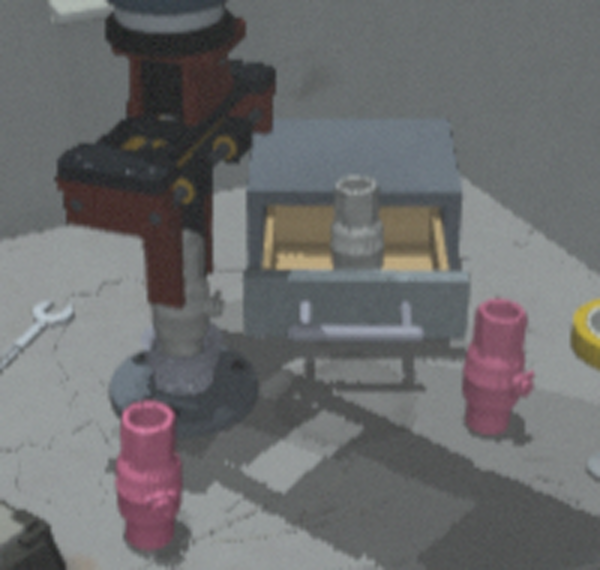

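The ring rim is now at about 46 mm, down from 61 mm, so the ring is fully down with the valve upright and held. The tested valve stands in the drawer. I'll hand in.

```bash
python3 -c "
from workcell import *
close_job()
o=get_obs();print(o['t'],o['ee_pos'],o['ft_force'],o['width'])"
```

```text
the job is handed in; nothing more can be done
the job is handed in; nothing more can be done
```

The job is done and handed in at about 18.6 s of the 67 s allowed. The tested valve was taken out of the cradle and stands upright in the open drawer. The other valve is upright in the ring and was handed in gripped and pressed down.

- **Ring fully down:** in the last check the rim was at about 46 mm, against about 61 mm with the ring up, a travel of 15 mm. Two more 1 mm steps did not lower the tool, while the force on it rose to about 24 N, so the ring is on its stop.
- **Grip:** the fingers were still 34.4 mm apart on the valve, the same as when it was picked up. There was a sideways push of about 4 N on the tool.
- **Bystanders:** I did not touch the nipple, plug, spanner or pink valves. The last picture shows both pink valves and part of the spanner in place; the nipple and plug were not in it.

The two cameras disagreed by about 3 mm, so I checked the fit over the ring within one camera. No check failed. Nothing could be read after the hand-in.

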